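# Register a print pallet on its pins and latch it

### The job

The wooden print pallet has been laid down askew and is riding on top of the two brass locating pins of the dark base board. Without lifting it, nudge it with the fingers towards the blue fence and along it to the left until both its holes drop over the pins and it lies flat on the board; only then push the red latch round, as far as it goes, over the pallet's edge. Do not disturb the inks and tools around, and leave everything standing free of the gripper.

Things in the scene. Friction and masses are not known exactly. Their poses are not given: they have to be found in the camera images.
- board: Fixed dark steel base board, 230 (x) by 470 (y) by 10 mm; origin at the centre of its underside, on the table. Own x points away from the robot, y left, z up; it may stand turned up to 0.2 rad. 'Board' coordinates below are in mm from this origin. The pins hold the seated pallet with its origin over this origin, within about 2 mm, and its far edge 1 mm short of the blue fence.
- fence (a point): Middle of the blue fence bar, at board (76, -20, 34): top edge of its face towards the robot. It runs along board y for 300 mm, fixed on the board, 24 mm high above the board.
- pin_right (a point): Top of the right pin, at board (30, -50, 19): 12 mm thick, 9 mm high above the board's top, domed over its upper 4 mm.
- pin_left (a point): Top of the left pin, at board (30, 50, 19), the same as the right one.
- pallet: Loose light wooden plate, 150 (x) by 220 (y) by 10 mm, 0.2 to 0.45 kg, white sheet with yellow dots on top; origin at the centre of its underside, axes as the board's. It starts 15 to 26 mm nearer the robot than its seat and 20 to 45 mm right of it, turned up to 0.11 rad, near edge on the board, far part on the pin tops (tilt 0.07 rad). Seated: underside at z = 10 mm, top at 20.
- hole_right (a point): Centre of the pallet's right hole on its underside, at pallet (30, -50, 0): round, right through, 15.4 mm across. Belongs over pin_right. Slid along the fence to the left, the pallet drops over the pins by its own weight and the pins then stop it.
- hole_left (a point): Centre of the pallet's left hole on its underside, at pallet (30, 50, 0), the same size. Belongs over pin_left.
- latch (a joint): Angle of the red latch bar about its upright pivot at board (-20, 137): at 0 it points to the robot (board -x), growing anticlockwise seen from above; at 1.57 it points right (board -y) over the pallet's left edge; stop at 1.6. Starts at 0 to 0.35, stays where left, about 1 N at the knob. Bar 16 mm wide, 62 mm long from the pivot, 23 to 31 mm above the table: clears only a seated pallet.
- latch_knob (a point): Middle of the upright red round knob on the latch, 14 mm across, 24 mm high (31 to 55 mm above the table), 52 mm from the pivot; this point is 43 mm above the table.
- ink_pot: The small yellow ink pot on the board's far left corner, 40 mm across, 42 mm high; origin under its centre. Leave it alone.
- tape: Roll of blue tape lying flat, 90 mm across, 24 mm high, left of the board; origin under its centre. Leave it alone.
- spatula: Loose spatula lying to the right of the board. Leave it alone.
- jar_red: Red ink jar, 68 mm across, 80 mm high, beyond the board; origin under its centre. Leave it alone.
- spray: Spray can, 60 mm across, 170 mm high, far right; origin under its centre. Leave it alone.
- mug: White mug, 76 mm across, 85 mm high, far left; origin under its centre. Leave it alone.
- squeegee: Wooden squeegee, 22 by 200 by 47 mm, lying along y beyond the board; origin under its centre. Leave it alone.

How it is judged (in metres and radians):
On the way, in this order (a step that is already met when the one before it is completed fails the run):
1. the pallet lies flat on the board with both holes over the pins, the latch still open (horizontal distance between hole_right and pin_right below 0.004 m and horizontal distance between hole_left and pin_left below 0.004 m and angle between pallet's own z axis and vertical below 0.02 rad and z of pallet in the frame of board below 0.0125 m and value of joint latch below 0.8 rad), for 0.2 s.
2. the latch is swung over the seated pallet (horizontal distance between hole_right and pin_right below 0.004 m and horizontal distance between hole_left and pin_left below 0.004 m and angle between pallet's own z axis and vertical below 0.02 rad and z of pallet in the frame of board below 0.0125 m and value of joint latch above 1.4 rad), for 0.2 s.
At the end, for the whole second after the job is handed in: The pallet lies flat (within 0.02 rad, underside within 2.5 mm of the board), each hole within 4 mm of its pin, at rest; the latch is turned past 1.4 rad over it; nothing is touched (all of step 2 and linear speed of pallet below 0.02 m/s).
It fails at once if the pallet is lifted or tipped up (z of pallet in the frame of board above 0.026 m or angle between pallet's own z axis and vertical above 0.2 rad).
It fails at once if an ink, tool or other bystander is moved more than 20 mm or tipped over (distance of any of ink_pot, tape, spatula, jar_red, spray, mug, squeegee from where it was at the start of the episode above 0.02 m or angle between any of ink_pot, tape, spatula, jar_red, spray, mug, squeegee's own z axis and vertical above 0.5 rad).
It also fails if it takes over 66 s, if anything falls off the work surface, if the arm or the gripper's body presses on something with over 40 N, if the wrist force passes 120 N, or if a joint passes its speed limit or range.

### The arm

A 6-joint arm with a two-finger parallel gripper is mounted at the origin on the work surface. World frame = base frame: x ahead of the robot, y to its left, z up, the work surface at z = 0. Lengths are in mm, angles in rad, forces in N, time in s.
With the tool pointing down it reaches from about 400 to 825 mm from the base axis. Payload 7 kg.
Tool frame: the origin (TCP) lies on the centre line of the jaws, within the pads' length; the fingertips stand 8 mm ahead of it and the grasp point (between the pads) lies 11 mm behind it; z points along the fingers, y is the line along which they close (so a half turn about z gives the same grasp; the last joint's range is limited). The gripper opens to 88 mm and grips with 3 to 60 N. Pads are 19 mm wide; open, the fingers measure 130 mm over their backs; the gripper's body (78 mm by 193 mm) begins 47 mm behind the grasp point.
Start: joints at [1.634, 0.359, 0.012, 0, -1.224, -0.288], TCP at [150.476, 657.991, 234.561] pointing down, gripper open.
Joint ranges: [-3.07, 3.07], [-1.43, 2.12], [-1.02, 1.25], [-3.03, 1.67], [-3.05, -0], [-3.03, 3.03]. Speed limits (rad/s): [2.39, 2.39, 3.01, 3.14, 3.14, 3.14].

### API

Orientations are given as a unit quaternion [x, y, z, w].
In Python, from cell import readout, imaging, env gives the robot as it stands.
- The arm moves only by the tool carry_out, never from a script. Its argument "targets" is a list that holds one entry, the list of rows, each a list of 5 numbers: the shift along the tool's x, y, z in m, then the turn about the tool's z in rad, then the closure, from 0 (fully open) to 1 (shut). A call has 1 to 5 rows; each row is the pose to reach, as a shift and turn from the pose commanded when the call began, along the tool's axes at that moment; what a row does not reach only later rows make up. A row lasts 1/8 s, in which the tool goes at most 62.5 mm and 10.7 degrees, less where a joint would pass 70% of its speed; a pose out of reach is approached as far as the arm can. A call with a gripper value outside its range is refused whole. The fingers move at their own pace and stop on an object; "newtons" is the grip in N (left out, the last holds). Time passes only in rows, so rows that repeat a pose let the fingers close. It gives the time, the measured TCP pose, the force, the opening and the grip force at its end, in the units of the state.
- readout.get_state(): the state, without advancing time (a new reading comes with each control period).
- imaging.camera(name): name is "scene" or "top" or "wrist"; returns (picture, depth): 384x512x3 uint8, red, green, blue; 384x512 float32, mm along the optical axis (not along the pixel's ray), 0 where there is no reading.
- imaging.camera_params(name): a dict with "vertical_fov" (degrees; the focal length in pixels is half the picture's height over the tangent of half this angle, whatever the lens; pixels are square), "cx", "cy" (the principal point, pixels), "eye" and "attitude" of the camera in the world. Camera axes: x right, y down, z forward; pixel columns grow to the right and rows downward; lengths in mm; the calibration is good to about 2 mm. A picture is of the moment at which its call begins: read the wrist's pose just before it. camera_params takes no time and is no camera call; for the wrist camera it gives the pose at the moment of the call.
- env.finish_job(): hands the job in; it is judged then, once.
The state is a dict: "time_s": time; "qpos": joint angles; "joint_vel": joint speeds; "tau": joint torques, N m; "eef_pos": TCP position; "tcp_rot": TCP orientation; "contact_force": force on the tool from outside, world axes, zero at the start; "wrist_torque": the same for the moment, N m; "gripper_width": finger opening in mm; "grip_force": force on a finger pad.
Only numpy, scipy, OpenCV 4.12 (cv2) and the standard library are available. Lean on these libraries where they do the work, as an engineer would, in place of code of your own. Each camera call takes 0.05 s, during which the arm holds its last target. There are 200 camera calls.

## Working session

There is one attempt and no reset: what is moved stays moved. The work goes in short steps, Python scripts to look and compute and a tool call to move; the robot and the scene stay as the last step left them, time stands still between calls to the robot, and variables do not carry over. Pictures are saved under pics/ and viewed, at most 10 in all, crops included, and the job is handed in when it is done.

Besides the shell and the picture viewer there is one more tool, called as name(argument=value, ...), one argument or row to a line, values as JSON. carry_out: Moves the arm, as the interface text tells. Its arguments: {"type":"object","properties":{"targets":{"type":"array"},"newtons":{"type":"number"}},"required":["targets"]}

```bash
mkdir -p pics; ls
cat > h.py <<'E'
import numpy as np, cv2
from scipy.spatial.transform import Rotation as R
from cell import readout, imaging, env
def cam(n):
    p=imaging.camera_params(n); im,d=imaging.camera(n); return p,im,d
def rot(p):
    a=np.array(p['attitude'],float); return a.reshape(3,3) if a.size==9 else R.from_quat(a).as_matrix()
def ray(p,uv,z):
    f=192/np.tan(np.radians(p['vertical_fov'])/2)
    uv=np.atleast_2d(uv); d=np.c_[(uv[:,0]-p['cx'])/f,(uv[:,1]-p['cy'])/f,np.ones(len(uv))]@rot(p).T
    e=np.array(p['eye']); return e+d*((z-e[2])/d[:,2])[:,None]
E
python3 - <<'E'
from h import *
print(readout.get_state())
for n in ('top','scene'):
    p,im,d=cam(n); print(n,p); cv2.imwrite(f'pics/{n}0.png',im[:,:,::-1]); np.savez(f'{n}0.npz',im=im,d=d)
E
```

```text
pics
{'time_s': 0.0, 'qpos': array([ 1.63404708e+00,  3.59395045e-01,  1.10854309e-02, -3.66534991e-04,
       -1.22409513e+00, -2.88108270e-01]), 'joint_vel': array([-0.00165848, -0.00042558,  0.00054877, -0.00105958, -0.00056512,
        0.00046062]), 'tau': array([-2.90268881e-04, -5.82716775e+01,  2.93048126e+01,  6.99684799e+00,
        6.86174812e-03, -1.63386785e-04]), 'eef_pos': array([150.41027459, 657.55174786, 233.62600861]), 'tcp_rot': array([ 9.93679202e-01, -1.12254032e-01, -2.91028930e-05,  8.21947858e-04]), 'contact_force': array([ 0.4210879 , -0.51790322,  0.12661847]), 'wrist_torque': array([ 0.05216238, -0.02192681,  0.04940369]), 'grip_force': 0.0, 'gripper_width': 87.55865722108075}
top {'vertical_fov': 43.10234781008944, 'cx': 266.31018847481334, 'cy': 189.5726862011936, 'eye': array([ 353.59799278,   26.84244803, 1863.25950856]), 'attitude': array([-0.70508803,  0.70538233, -0.05236881,  0.05043943])}
scene {'vertical_fov': 56.65443712006352, 'cx': 257.4390685407863, 'cy': 192.12641352231446, 'eye': array([1345.64826992,  560.6277553 ,  751.71051129]), 'attitude': array([ 0.39253529,  0.80145997, -0.39929057, -0.21010713])}
```

View pics/top0.png

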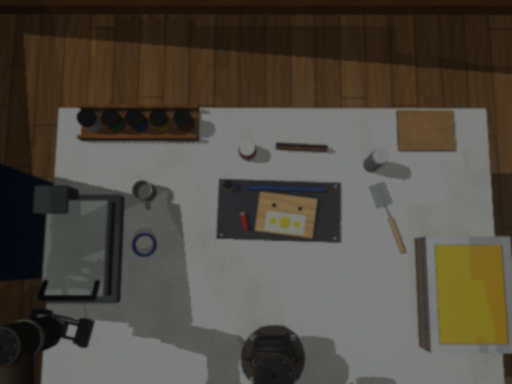

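View pics/scene0.png

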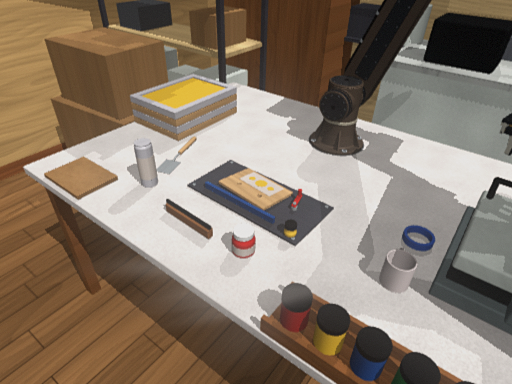

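The top view shows the board at about (280,210), spanning columns 217–341 and rows 180–241. The pallet is at (286,215), the latch at (245,221), the fence is along row 188 and the ink pot at (232,185). The scene view agrees with this.

Run:
```python
from h import *
p=imaging.camera_params('top'); im=np.load('top0.npz')['im']; d=np.load('top0.npz')['d']
hsv=cv2.cvtColor(im,cv2.COLOR_RGB2HSV)
roi=np.zeros(im.shape[:2],np.uint8); roi[170:250,205:350]=1
def big(m,z,name):
    m=(m*roi).astype(np.uint8); c=max(cv2.findContours(m,0,1)[0],key=cv2.contourArea)
    w=ray(p,c[:,0,:].astype(float),z)[:,:2].astype(np.float32); r=cv2.minAreaRect(w); print(name,r); return r
h,s,v=[hsv[:,:,i] for i in range(3)]
print(im[205,225],im[188,290],im[200,265],im[230,300],im[220,244],im[200,150+205])
big(v<100,10,'board')
big((h<25)&(s>60)&(v>100),22,'pallet')
big(((h>172)|(h<6))&(s>150)&(v>90),40,'latch')
big((h>100)&(h<130)&(s>120),34,'fence')
s=readout.get_state(); print(R.from_quat(s['tcp_rot']).as_matrix().round(3))
w=imaging.camera_params('wrist'); Rw=R.from_quat(s['tcp_rot']).as_matrix()
print(w, Rw.T@(np.array(w['eye'])-s['eef_pos']), (Rw.T@rot(w)).round(3))
```

```text
[40 43 44] [28 44 74] [121 101  69] [123 125 116] [103  29  27] [123 125 122]
board ((546.3802490234375, -27.251419067382812), (476.4011535644531, 233.29725646972656), 88.11767578125)
pallet ((528.7281494140625, -51.28507995605469), (215.5372314453125, 147.19810485839844), 82.39327239990234)
latch ((498.1729431152344, 106.08689880371094), (46.52156066894531, 10.576622009277344), 12.823182106018066)
fence ((627.02197265625, -47.383453369140625), (293.2918395996094, 13.074833869934082), 88.05782318115234)
[[ 0.975 -0.223 -0.   ]
 [-0.223 -0.975 -0.002]
 [ 0.     0.002 -1.   ]]
{'vertical_fov': 58.28277015555653, 'cx': 253.73147396070655, 'cy': 201.1124597373495, 'eye': array([232.25525317, 638.20111102, 383.73750087]), 'attitude': array([-0.61568283,  0.77251774,  0.1210736 , -0.09742781])} [  84.16341704    0.87481209 -150.02385763] [[ 0.    -0.952 -0.307]
 [ 1.     0.    -0.   ]
 [ 0.    -0.307  0.952]]
```

carry_out(
  targets=[
    [[0.038,0.041,-0.015,0,0],[0.077,0.083,-0.03,0,0],[0.115,0.124,-0.045,0,0],[0.154,0.166,-0.06,0,0],[0.192,0.207,-0.075,0,0]],
  ],
)

```text
time_s: 0.72
eef_pos: [292.0, 411.5, 309.8]
tcp_rot: [0.994, -0.112, -0.0, 0.0]
contact_force: [1.0, 0.3, 0.5]
gripper_width: 87.6
grip_force: 0.0
```

carry_out(
  targets=[
    [[0.038,0.041,-0.008,0,0],[0.077,0.083,-0.016,0,0],[0.115,0.124,-0.024,0,0],[0.154,0.166,-0.032,0,0],[0.192,0.207,-0.04,0,0]],
  ],
)

```text
time_s: 1.35
eef_pos: [432.9, 167.0, 349.8]
tcp_rot: [0.994, -0.112, 0.0, -0.0]
contact_force: [0.8, 0.4, 0.4]
gripper_width: 87.4
grip_force: 0.0
```

carry_out(
  targets=[
    [[0.038,0.041,0,-0.06,0],[0.077,0.083,0,-0.12,0],[0.115,0.124,0,-0.19,0],[0.154,0.166,0,-0.19,0],[0.154,0.166,0,-0.19,0]],
  ],
)

```text
time_s: 1.98
eef_pos: [546.5, -30.5, 348.1]
tcp_rot: [1.0, -0.02, -0.001, 0.0]
contact_force: [0.0, -0.1, -0.2]
gripper_width: 87.4
grip_force: 0.0
```

Run:
```python
from h import *
p,im,d=cam('wrist'); print(p['eye'],p['attitude'],readout.get_state()['qpos'])
cv2.imwrite('pics/w1.png',im[:,:,::-1]); np.savez('w1.npz',im=im,d=d,**p)
```

```text
[630.69432113 -34.67839774 497.94980821] [-0.68435994  0.71211011  0.11264277 -0.10891407] [ 3.05171131e-01  9.30693586e-02 -7.88387356e-02 -2.55440919e-04
 -1.40110151e+00  1.22713243e+00]
```

View pics/w1.png

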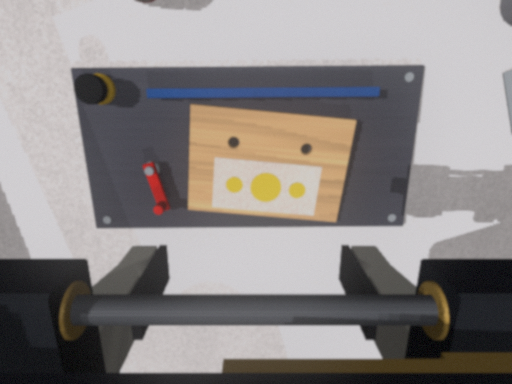

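The wrist view shows the whole board, with corners near (74,69), (422,66), (404,228) and (97,228). The fence lies along row 92, columns 147–379, and the pallet corners are near (190,104), (356,119), (337,222) and (187,210). The holes are at (233,142) and (306,149), the latch pivot at (150,168) and its knob at (158,210).

```bash
cat >> h.py <<'E'
def measure(p,im,far=31,near=20):
    hsv=cv2.cvtColor(im,cv2.COLOR_RGB2HSV).astype(int); h,s,v=[hsv[:,:,i] for i in range(3)]
    def con(m):
        m=m.astype(np.uint8); m[240:]=0
        return max(cv2.findContours(m,0,1)[0],key=cv2.contourArea)
    def quad(c):
        r=cv2.boxPoints(cv2.minAreaRect(c)); a=cv2.approxPolyDP(cv2.convexHull(c),8,True)[:,0].astype(float); return a
    k=np.ones((5,5),np.uint8)
    blu=con((h>100)&(h<130)&(s>130)&(v>60))[:,0]
    # near edge of fence: lowest blue pixel per column
    cols=np.unique(blu[:,0]); lo=np.array([[c,blu[blu[:,0]==c,1].max()+.5] for c in cols if cols[0]+8<c<cols[-1]-8],float)
    e=ray(p,lo,34)[:,:2]; line=np.polyfit(e[:,1],e[:,0],1); yaw=-np.arctan(line[0])
    ends=ray(p,[[cols[0]-.5,lo[0,1]],[cols[-1]+.5,lo[-1,1]]],34)[:,:2]; fm=ends.mean(0)
    fm[0]=np.polyval(line,fm[1])
    c,sn=np.cos(yaw),np.sin(yaw); Rb=np.array([[c,-sn],[sn,c]]); o=fm-Rb@[76,-20]
    B=lambda w:(np.atleast_2d(w)[:,:2]-o)@Rb
    print('fence len',np.linalg.norm(ends[0]-ends[1]),'board yaw',yaw,'origin',o)
    pal=con(((h>8)&(h<30)&(s>55)&(v>110))|((v>165)&(s<60)) & (np.indices(h.shape)[0]>lo[:,1].min()) & False)
    q=quad(pal); zz=np.where(q[:,1]<q[:,1].mean(),far,near); P=np.array([ray(p,a,z)[0] for a,z in zip(q,zz)])
    print('pallet px',q.tolist(),'board xy',B(P).round(1).tolist())
    red=con((((h>170)|(h<5))&(s>150)&(v>90)))
    m=cv2.moments(red); r=red[:,0].astype(float)
    print('red ends px',r[r[:,1].argmin()],r[r[:,1].argmax()],'board z31',B(ray(p,r[[r[:,1].argmin(),r[:,1].argmax()]],43)).round(1).tolist())
    return o,yaw,B
E
python3 - <<'E'
from h import *
z=np.load('w1.npz'); p={k:z[k] for k in ('vertical_fov','cx','cy','eye','attitude')}
o,yaw,B=measure(p,z['im'])
print('board corners',B(ray(p,[[74,69],[422,66],[404,228],[97,228]],10)).round(1).tolist())
print('holes at z',B(ray(p,[[233,142.],[306,149]],28)).round(1).tolist())
print('pivot, knob',B(ray(p,[[149,171.]],31)).round(1),B(ray(p,[[158,210.]],55)).round(1))
E
```

```text
fence len 299.1283268086526 board yaw -0.030233249355828398 origin [546.33180652 -23.67749237]
pallet px [[190.0, 104.0], [355.0, 119.0], [336.0, 221.0], [188.0, 209.0]] board xy [[66.8, 74.5], [45.7, -142.6], [-103.2, -129.5], [-82.2, 89.3]]
red ends px [155. 171.] [156. 213.] board z31 [[-19.4, 125.4], [-79.7, 130.0]]
board corners [[112.1, 228.8], [111.5, -231.6], [-119.6, -236.9], [-115.1, 232.5]]
holes at z [[16.5, 19.9], [6.0, -79.7]]
pivot, knob [[-22.  137.3]] [[-71.  123.2]]
```

carry_out(
  targets=[
    [[-0.03,0.006,0.04,-0.01,0],[-0.06,0.012,0.085,-0.01,0],[-0.09,0.018,0.13,-0.01,0],[-0.122,0.021,0.175,-0.01,0],[-0.122,0.021,0.225,-0.01,0]],
  ],
)

```text
time_s: 2.65
eef_pos: [421.0, -43.4, 124.3]
tcp_rot: [1.0, -0.012, 0.001, -0.001]
contact_force: [1.6, 0.6, -0.4]
gripper_width: 87.5
grip_force: 0.0
```

carry_out(
  targets=[
    [[0,0,0.04,0,0],[0,0,0.07,0,0],[0,0,0.07,0,0],[0,0,0.07,0,0]],
  ],
)

```text
time_s: 3.15
eef_pos: [423.6, -43.4, 55.6]
tcp_rot: [1.0, -0.012, 0.001, -0.0]
contact_force: [1.2, -0.5, -0.0]
gripper_width: 87.5
grip_force: 0.0
```

carry_out(
  targets=[
    [[0,0.0035,0.017,0.006,0],[0,0.0035,0.033,0.006,0],[0,0.0035,0.033,0.006,0],[0,0.0035,0.033,0.006,0]],
  ],
)

```text
time_s: 3.65
eef_pos: [423.8, -47.2, 22.8]
tcp_rot: [1.0, -0.015, 0.001, -0.0]
contact_force: [0.3, 0.7, -0.1]
gripper_width: 87.9
grip_force: 0.0
```

carry_out(
  targets=[
    [[0.005,0,0,0,0],[0.01,0,0,0,0],[0.015,0,0,0,0],[0.02,0,0,0,0],[0.02,0,0,0,0]],
  ],
)

```text
time_s: 4.28
eef_pos: [443.1, -48.3, 21.4]
tcp_rot: [1.0, -0.016, -0.0, 0.0]
contact_force: [-0.9, -0.7, -0.5]
gripper_width: 87.7
grip_force: 0.4
```

carry_out(
  targets=[
    [[0.003,0,0,0,0],[0.006,0,0,0,0],[0.009,0,0,0,0],[0.012,0,0,0,0],[0.012,0,0,0,0]],
  ],
)

```text
time_s: 4.9
eef_pos: [455.5, -48.4, 21.6]
tcp_rot: [1.0, -0.015, 0.0, -0.0]
contact_force: [-0.0, -0.5, -0.8]
gripper_width: 87.1
grip_force: 0.3
```

Run:
```python
from h import *
p,im,d=cam('wrist'); print(readout.get_state()['eef_pos'],readout.get_state()['contact_force'])
cv2.imwrite('pics/w2.png',im[:,:,::-1]); np.savez('w2.npz',im=im,d=d,**p)
```

```text
[455.49544402 -48.38831094  21.67938134] [-0.16400257  0.18795429  0.03742592]
```

View pics/w2.png

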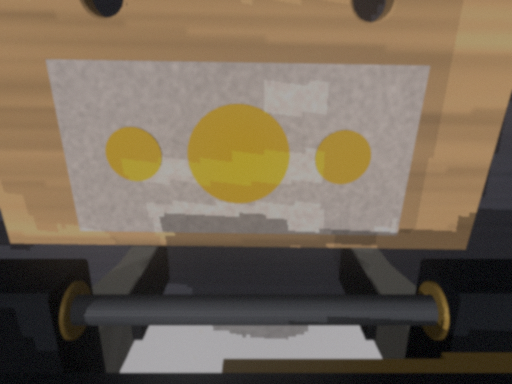

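The pallet's near edge is now square to the fingers: it runs from (10,244) to (466,249). The holes are at (103,3) and (371,5). I'll go on towards the fence.

carry_out(
  targets=[
    [[0.001,0,0,0,0],[0.002,0,0,0,0],[0.003,0,0,0,0],[0.004,0,0,0,0],[0.004,0,0,0,0]],
  ],
)

```text
time_s: 5.58
eef_pos: [458.9, -48.7, 21.5]
tcp_rot: [1.0, -0.015, -0.0, 0.0]
contact_force: [-2.0, -2.4, -0.2]
gripper_width: 87.7
grip_force: 1.3
```

Run:
```python
from h import *
z=np.load('w2.npz'); p={k:z[k] for k in ('vertical_fov','cx','cy','eye','attitude')}
o=np.array([546.33,-23.68]);y=-.0302;Rb=np.array([[np.cos(y),-np.sin(y)],[np.sin(y),np.cos(y)]])
B=lambda w:(np.atleast_2d(w)[:,:2]-o)@Rb
print('w2 near edge',B(ray(p,[[10,244.],[466,249]],20.5)),'holes',B(ray(p,[[103,3.],[371,5]],29)))
s=readout.get_state();print(B(s['eef_pos']),s['contact_force'])
```

```text
w2 near edge [[ -76.48409095   88.69994294]
 [ -79.16515337 -130.92473974]] holes [[ 24.34752547  26.89089571]
 [ 23.65889261 -71.61603289]]
[[-86.65350407 -27.67926338]] [-2.01500015 -2.36484459 -0.17490192]
```

carry_out(
  targets=[
    [[0.0005,0,0,0,0],[0.001,0,0,0,0],[0.0015,0,0,0,0],[0.0015,0,0,0,0]],
  ],
)

```text
time_s: 6.08
eef_pos: [459.3, -48.8, 21.4]
tcp_rot: [1.0, -0.016, -0.001, 0.0]
contact_force: [-6.8, 2.2, 4.2]
gripper_width: 87.6
grip_force: 3.4
```

carry_out(
  targets=[
    [[0.0005,0,0,0,0],[0.001,0,0,0,0],[0.001,0,0,0,0]],
  ],
)

```text
time_s: 6.45
eef_pos: [459.4, -48.9, 21.3]
tcp_rot: [1.0, -0.016, -0.002, 0.0]
contact_force: [-10.4, 3.7, 6.8]
gripper_width: 87.8
grip_force: 4.9
```

carry_out(
  targets=[
    [[-0.015,0,0,0,0],[-0.03,0,0,0,0],[-0.03,0,-0.04,0,0],[-0.03,0,-0.09,0.15,0],[-0.03,0.02,-0.09,0.32,0]],
  ],
)

```text
time_s: 7.08
eef_pos: [433.5, -66.7, 115.5]
tcp_rot: [0.984, -0.176, 0.004, -0.002]
contact_force: [0.5, 0.2, -0.7]
gripper_width: 87.7
grip_force: 0.0
```

carry_out(
  targets=[
    [[0.03,0.03,0,0.18,0],[0.06,0.06,0,0.36,0],[0.09,0.08,0,0.54,0],[0.11,0.1,0,0.72,0],[0.11,0.1,0,0.9,0]],
  ],
)

```text
time_s: 7.7
eef_pos: [500.2, -200.8, 111.4]
tcp_rot: [0.808, -0.589, 0.0, -0.0]
contact_force: [-0.4, 0.6, 0.6]
gripper_width: 87.4
grip_force: 0.0
```

carry_out(
  targets=[
    [[0,0,0,0.18,0],[0,0,0,0.35,0],[0,0,0,0.35,0],[0,0,0,0.35,0]],
  ],
)

```text
time_s: 8.2
eef_pos: [499.7, -199.3, 111.7]
tcp_rot: [-0.698, 0.716, -0.0, 0.0]
contact_force: [0.5, -0.3, 0.1]
gripper_width: 87.8
grip_force: 0.0
```

```bash
cat >> h.py <<'E'
o=np.array([546.33,-23.68]);yb=-.0302;Rb=np.array([[np.cos(yb),-np.sin(yb)],[np.sin(yb),np.cos(yb)]])
B=lambda w:(np.atleast_2d(w)[:,:2]-o)@Rb
def go(X,Y,ang):
    "tool shift to board X,Y; ang = tool x angle wanted in board frame"
    s=readout.get_state(); M=R.from_quat(s['tcp_rot']).as_matrix()
    t=o+Rb@[X,Y]-s['eef_pos'][:2]; a=np.arctan2(M[1,0],M[0,0])-yb
    print('tool shift',(M.T@[*t,0]).round(1),'turn',round(a-ang,4),'z',s['eef_pos'][2],'at',B(s['eef_pos']).round(1),'F',s['contact_force'].round(1),'q',s['qpos'].round(2))
E
python3 - <<'E'
from h import *
go(-3,-160,-np.pi/2)
E
```

```text
tool shift [-16.8 -38.4   0. ] turn 0.0043 z 111.7059236964404 at [[ -41.3 -177. ]] F [ 0.5 -0.3  0.1] q [-0.01  0.25 -0.45  0.   -0.87 -0.01]
```

carry_out(
  targets=[
    [[-0.012,-0.038,0,0.004,0],[-0.012,-0.038,0.04,0.004,0],[-0.012,-0.038,0.075,0.004,0],[-0.012,-0.038,0.075,0.004,0]],
  ],
)

```text
time_s: 8.7
eef_pos: [536.0, -188.5, 34.3]
tcp_rot: [-0.696, 0.718, 0.002, -0.002]
contact_force: [-0.1, 0.1, 0.6]
gripper_width: 87.9
grip_force: 0.0
```

Run:
```python
from h import *
go(-3,-160,-np.pi/2)
p,im,d=cam('wrist')
cv2.imwrite('pics/w3.png',im[:,:,::-1]); np.savez('w3.npz',im=im,d=d,**p)
```

```text
tool shift [-5.  -2.3 -0. ] turn -0.0017 z 34.27602299779192 at [[  -5.3 -165. ]] F [-0.1  0.1  0.6] q [ 0.01  0.4  -0.46 -0.   -0.72 -0.04]
```

View pics/w3.png

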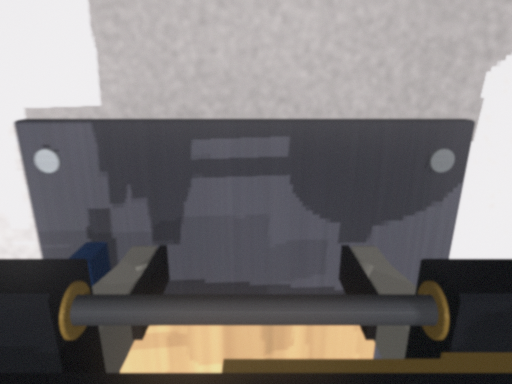

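The view faces right, with the fence end at (90,262) left of the fingers and the pallet edge hidden below them. The far finger clears the fence. I'll lower the tool and push left.

carry_out(
  targets=[
    [[0,-0.001,0.008,0,0],[0,-0.001,0.013,0,0],[-0.005,-0.001,0.013,0,0],[-0.01,-0.001,0.013,0,0],[-0.015,-0.001,0.013,0,0]],
  ],
)

```text
time_s: 9.38
eef_pos: [539.8, -173.3, 23.9]
tcp_rot: [-0.695, 0.719, -0.0, 0.0]
contact_force: [0.4, 0.2, -0.5]
gripper_width: 87.6
grip_force: 0.0
```

carry_out(
  targets=[
    [[-0.002,0,0,0,0],[-0.004,0,0,0,0],[-0.006,0,0,0,0],[-0.008,0,0,0,0],[-0.01,0,0,0,0]],
  ],
)

```text
time_s: 10.0
eef_pos: [539.8, -163.9, 23.5]
tcp_rot: [-0.695, 0.719, 0.0, -0.0]
contact_force: [-0.6, -2.7, 0.4]
gripper_width: 87.7
grip_force: 1.1
```

Run:
```python
from h import *
go(-3,-125,-np.pi/2)
p,im,d=cam('scene'); np.savez('s1.npz',im=im)
cv2.imwrite('pics/s1.png',cv2.resize(im[140:250,170:350,::-1],None,fx=4,fy=4,interpolation=2))
```

```text
tool shift [-15.3   0.7  -0. ] turn -0.0037 z 23.536209651105583 at [[  -2.3 -140.3]] F [-0.6 -2.7  0.4] q [ 0.05  0.4  -0.48  0.   -0.69 -0.09]
```

View pics/s1.png

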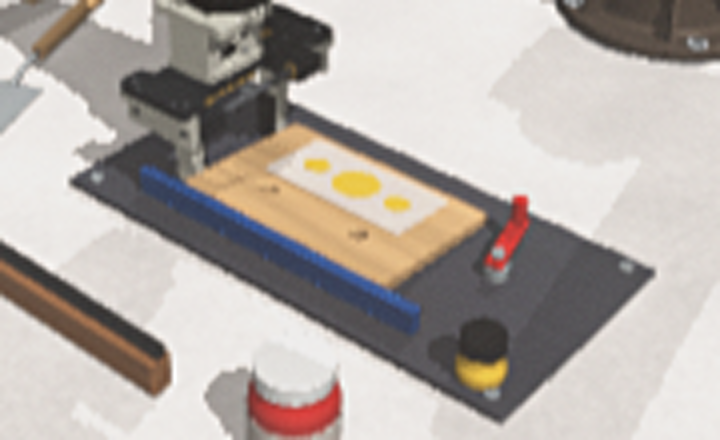

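The pallet lies square along the fence, and both fingers are on its right edge at (190,165) and (280,130). I'll keep pushing left.

carry_out(
  targets=[
    [[-0.002,0,0.001,-0.003,0],[-0.004,0,0.0015,-0.003,0],[-0.006,0,0.0015,-0.003,0],[-0.008,0,0.0015,-0.003,0],[-0.009,0,0.0015,-0.003,0]],
  ],
)

```text
time_s: 10.68
eef_pos: [540.3, -154.6, 22.2]
tcp_rot: [-0.696, 0.718, -0.0, 0.0]
contact_force: [-0.7, -4.0, 3.2]
gripper_width: 87.6
grip_force: 2.0
```

carry_out(
  targets=[
    [[-0.001,0,0,0,0],[-0.002,0,0,0,0],[-0.003,0,0,0,0],[-0.004,0,0,0,0],[-0.005,0,0,0,0]],
  ],
)

```text
time_s: 11.3
eef_pos: [540.3, -149.4, 21.8]
tcp_rot: [-0.696, 0.718, 0.0, 0.0]
contact_force: [-0.6, -0.6, 0.4]
gripper_width: 87.8
grip_force: 0.4
```

Run:
```python
from h import *
go(-3,-122,-np.pi/2)
```

```text
tool shift [-3.8  0.8  0. ] turn -0.0011 z 21.81270672886288 at [[  -2.2 -125.8]] F [-0.6 -0.6  0.4] q [ 0.08  0.4  -0.49 -0.   -0.68 -0.11]
```

carry_out(
  targets=[
    [[-0.001,0,0,0,0],[-0.0015,0,0,0,0],[-0.002,0,0,0,0],[-0.0025,0,0,0,0],[-0.0025,0,0,0,0]],
  ],
)

```text
time_s: 11.92
eef_pos: [540.5, -147.2, 22.1]
tcp_rot: [-0.696, 0.718, 0.0, 0.0]
contact_force: [0.3, -0.6, 0.6]
gripper_width: 87.2
grip_force: 0.0
```

carry_out(
  targets=[
    [[-0.0005,0,0,0,0],[-0.001,0,0,0,0],[-0.0015,0,0,0,0],[-0.0015,0,0,0,0]],
  ],
)

```text
time_s: 12.42
eef_pos: [540.3, -145.9, 22.0]
tcp_rot: [-0.696, 0.718, 0.0, -0.0]
contact_force: [-0.6, -1.9, 0.7]
gripper_width: 87.8
grip_force: 1.0
```

Run:
```python
from h import *
go(-3,-122,-np.pi/2)
p,im,d=cam('scene'); np.savez('s2.npz',im=im)
cv2.imwrite('pics/s2.png',cv2.resize(im[140:250,170:350,::-1],None,fx=4,fy=4,interpolation=2))
```

```text
tool shift [-0.3  0.7  0. ] turn -0.0008 z 22.04330693440689 at [[  -2.3 -122.3]] F [-0.6 -1.9  0.7] q [ 0.09  0.4  -0.49  0.   -0.68 -0.12]
```

View pics/s2.png

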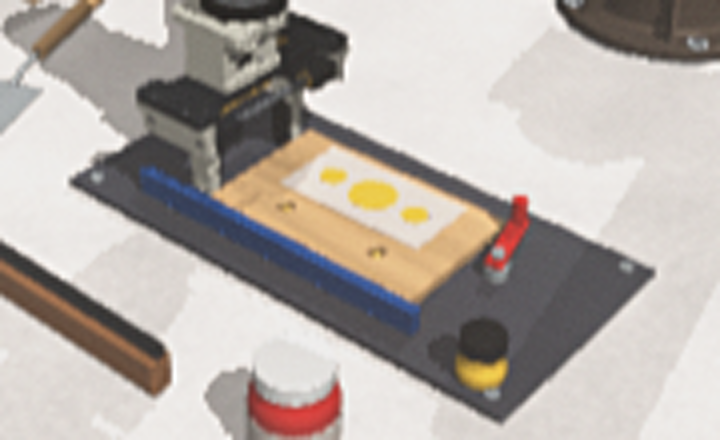

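Brass now shows in both holes, at (287,206) and (377,251). I'll press a little further to confirm that the pins stop it.

carry_out(
  targets=[
    [[-0.0005,0,0,0,0],[-0.001,0,0,0,0],[-0.0015,0,0,0,0],[-0.0015,0,0,0,0]],
  ],
)

```text
time_s: 12.98
eef_pos: [540.4, -144.2, 22.0]
tcp_rot: [-0.696, 0.718, 0.0, -0.0]
contact_force: [-1.0, -2.2, 0.4]
gripper_width: 87.7
grip_force: 1.0
```

carry_out(
  targets=[
    [[-0.0005,0,0,0,0],[-0.001,0,0,0,0],[-0.0015,0,0,0,0],[-0.0015,0,0,0,0]],
  ],
)

```text
time_s: 13.48
eef_pos: [540.6, -142.8, 22.1]
tcp_rot: [-0.696, 0.718, -0.0, -0.0]
contact_force: [-0.7, -2.8, 1.0]
gripper_width: 87.7
grip_force: 1.3
```

carry_out(
  targets=[
    [[-0.0005,0,0,0,0],[-0.001,0,0,0,0],[-0.001,0,0,0,0]],
  ],
)

```text
time_s: 13.85
eef_pos: [540.4, -142.4, 22.1]
tcp_rot: [-0.696, 0.718, -0.0, -0.0]
contact_force: [-1.1, -6.7, -0.1]
gripper_width: 87.9
grip_force: 3.5
```

carry_out(
  targets=[
    [[0.01,0,0,0,0],[0.025,0,0,0,0],[0.025,0,-0.05,-0.15,0],[0.01,0,-0.11,-0.33,0.3],[-0.03,0,-0.17,-0.5,0.6]],
  ],
)

```text
time_s: 14.48
eef_pos: [541.6, -118.0, 186.3]
tcp_rot: [0.853, -0.522, 0.0, -0.0]
contact_force: [2.0, 0.1, -0.3]
gripper_width: 73.1
grip_force: 0.0
```

carry_out(
  targets=[
    [[-0.02,0,-0.06,-0.15,1],[-0.04,0,-0.11,-0.28,1],[-0.06,0,-0.11,-0.28,1],[-0.06,0,-0.11,-0.28,1]],
  ],
)

```text
time_s: 14.98
eef_pos: [514.1, -63.2, 295.0]
tcp_rot: [0.917, -0.399, 0.001, -0.001]
contact_force: [-0.0, 0.4, -0.2]
gripper_width: 33.4
grip_force: 0.0
```

Run:
```python
from h import *
go(-92,148,-np.pi/4)
p,im,d=cam('wrist')
cv2.imwrite('pics/w4.png',im[:,:,::-1]); np.savez('w4.npz',im=im,d=d,**p)
```

```text
tool shift [-1.768e+02 -8.920e+01  1.000e-01] turn -0.0053 z 294.9944178991641 at [[-31.  -40.5]] F [-0.   0.4 -0.2] q [ 0.26  0.06 -0.23 -0.   -1.28  0.49]
```

View pics/w4.png

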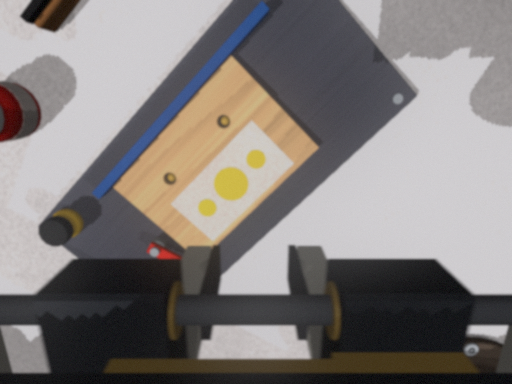

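Seen from above, the brass pins fill both holes, at (224,121) and (170,179). The pallet corners are at (231,56), (318,147) and (114,186). Next I'll check its fit numerically.

Run:
```python
from h import *
z=np.load('w4.npz'); p={k:z[k] for k in ('vertical_fov','cx','cy','eye','attitude')}
print(B(ray(p,[[231.5,56.],[318,147],[114,186]],20)).round(1).tolist(),B(ray(p,[[224,121.],[170,179]],19)).round(1).tolist())
d=z['d']; Rc=rot(p); f=192/np.tan(np.radians(p['vertical_fov'])/2)
def zz(u,v):
    a=np.median(d[v-2:v+3,u-2:u+3]); return (p['eye']+Rc@np.array([(u-p['cx'])/f*a,(v-p['cy'])/f*a,a]))[2]
print('top z',[round(zz(*q),1) for q in [(231,75),(130,186),(305,147),(232,184),(205,232)]],'board',[round(zz(*q),1) for q in [(350,100),(110,225)]])
```

```text
[[72.7, -108.9], [-74.8, -108.7], [73.5, 108.4]] [[29.1, -49.9], [28.5, 51.2]]
top z [np.float64(19.9), np.float64(20.2), np.float64(20.1), np.float64(21.5), np.float64(20.6)] board [np.float64(9.7), np.float64(9.8)]
```

carry_out(
  targets=[
    [[-0.044,-0.022,0,-0.005,1],[-0.088,-0.044,0,-0.005,1],[-0.132,-0.066,0,-0.005,1],[-0.177,-0.089,0,-0.005,1],[-0.177,-0.089,0.05,-0.005,1]],
  ],
)

```text
time_s: 15.65
eef_pos: [460.9, 129.9, 245.9]
tcp_rot: [0.918, -0.395, 0.002, -0.003]
contact_force: [1.1, 0.3, -1.9]
gripper_width: 0.1
grip_force: 0.0
```

Seated flat, with the top at about 20 mm. Next I'll lower the closed fingers behind the knob.

carry_out(
  targets=[
    [[0,0,0.05,0,1],[0,0,0.1,0,1],[0,0,0.15,0,1],[0,0,0.15,0,1]],
  ],
)

```text
time_s: 16.15
eef_pos: [456.8, 124.2, 90.6]
tcp_rot: [0.917, -0.398, -0.002, 0.004]
contact_force: [-0.2, -0.0, 0.7]
gripper_width: 0.5
grip_force: 0.0
```

Run:
```python
from h import *
go(-92,148,-np.pi/4)
```

```text
tool shift [-0.7 -3.4 -0. ] turn -0.0026 z 90.62519671110803 at [[-93.9 145.1]] F [-0.2 -0.   0.7] q [ 0.68  0.18 -0.61 -0.   -0.79  0.07]
```

carry_out(
  targets=[
    [[0,-0.003,0.025,0,1],[0,-0.003,0.045,0,1],[0,-0.003,0.045,0,1],[0.005,-0.003,0.045,0,1],[0.01,-0.003,0.045,0,1]],
  ],
)

```text
time_s: 16.77
eef_pos: [469.1, 121.7, 50.5]
tcp_rot: [0.918, -0.397, 0.001, -0.001]
contact_force: [0.2, 0.3, 0.2]
gripper_width: 0.3
grip_force: 0.0
```

carry_out(
  targets=[
    [[0.005,0,0,0,1],[0.01,0,0,0,1],[0.015,0,0,0,1],[0.02,0,0,0,1],[0.025,0,0,0,1]],
  ],
)

```text
time_s: 17.4
eef_pos: [485.4, 103.0, 49.0]
tcp_rot: [0.918, -0.397, 0.0, 0.0]
contact_force: [-1.4, 0.8, 0.3]
gripper_width: 0.4
grip_force: 0.6
```

carry_out(
  targets=[
    [[0.005,0,0,0,1],[0.01,0,0,0,1],[0.015,0,0,0,1],[0.02,0,0,0,1],[0.025,0,0,0,1]],
  ],
)

```text
time_s: 18.02
eef_pos: [502.9, 85.0, 49.3]
tcp_rot: [0.918, -0.397, 0.0, -0.0]
contact_force: [0.1, 2.5, -0.0]
gripper_width: 0.6
grip_force: 0.7
```

Run:
```python
from h import *
go(-37.5,92.6,-np.pi/4)
```

```text
tool shift [16.9  3.9  0. ] turn -0.001 z 49.25361003852347 at [[-46.7 107.3]] F [ 0.1  2.5 -0. ] q [ 0.55  0.29 -0.58  0.   -0.7   0.2 ]
```

carry_out(
  targets=[
    [[0.004,0,0,0,1],[0.008,0,0,0,1],[0.011,0,0,0,1],[0.013,0,0,0,1],[0.013,0,0,0,1]],
  ],
)

```text
time_s: 18.65
eef_pos: [511.0, 75.2, 49.0]
tcp_rot: [0.918, -0.397, -0.0, 0.0]
contact_force: [0.2, 0.0, -0.3]
gripper_width: 0.3
grip_force: 0.1
```

carry_out(
  targets=[
    [[0.001,0,0,0,1],[0.002,0,0,0,1],[0.003,0,0,0,1],[0.003,0,0,0,1]],
  ],
)

```text
time_s: 19.15
eef_pos: [513.7, 74.0, 49.1]
tcp_rot: [0.918, -0.397, 0.0, -0.001]
contact_force: [0.2, 4.8, -2.3]
gripper_width: 0.4
grip_force: 2.1
```

carry_out(
  targets=[
    [[0.001,0,0,0,1],[0.002,0,0,0,1],[0.002,0,0,0,1]],
  ],
)

```text
time_s: 19.52
eef_pos: [515.7, 73.4, 49.2]
tcp_rot: [0.918, -0.397, 0.001, -0.001]
contact_force: [0.7, 9.7, -2.7]
gripper_width: 0.2
grip_force: 4.2
```

carry_out(
  targets=[
    [[-0.01,0,0,0,1],[-0.03,0,0,0,1],[-0.05,0,-0.03,0,1],[-0.05,0,-0.09,0,1],[-0.05,0,-0.15,0,1]],
  ],
)

```text
time_s: 20.15
eef_pos: [479.1, 107.8, 200.6]
tcp_rot: [0.918, -0.397, -0.0, 0.001]
contact_force: [2.5, 1.7, -0.6]
gripper_width: 0.3
grip_force: 0.0
```

carry_out(
  targets=[
    [[-0.03,0,-0.03,0,1],[-0.05,0,-0.06,0,1],[-0.05,0,-0.06,0,1],[-0.05,0,-0.06,0,1]],
  ],
)

```text
time_s: 20.65
eef_pos: [445.4, 144.3, 258.6]
tcp_rot: [0.918, -0.397, -0.0, 0.0]
contact_force: [0.2, 0.0, -0.1]
gripper_width: 0.4
grip_force: 0.0
```

Run:
```python
from h import *
go(-37.5,92.6,-np.pi/4)
p,im,d=cam('wrist')
cv2.imwrite('pics/w5.png',im[:,:,::-1]); np.savez('w5.npz',im=im,d=d,**p)
```

```text
tool shift [99.5  2.6 -0. ] turn -0.001 z 258.64895233715447 at [[-106.   164.9]] F [ 0.2  0.  -0.1] q [ 0.74 -0.01 -0.38 -0.   -1.19  0.02]
```

View pics/w5.png

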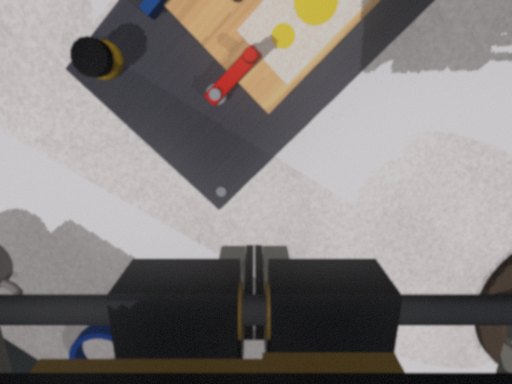

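The latch now points right over the pallet's left edge, with its pivot at (215,95) and knob at (250,54). I'll measure its angle and check the pallet.

Run:
```python
from h import *
z=np.load('w5.npz'); p={k:z[k] for k in ('vertical_fov','cx','cy','eye','attitude')}
a=B(ray(p,[[215,95.]],31))[0]; k=B(ray(p,[[250,54.]],55))[0]; v=k-a
print(a,k,'len',np.hypot(*v),'angle',np.arctan2(-v[1],-v[0]), 'from nominal pivot',np.arctan2(137-k[1],-20-k[0]))
print('near-left corner',B(ray(p,[[269,113.]],20)))
```

```text
[-21.55142265 136.80816967] [-21.27637143  84.12163989] len 52.68724772677052 angle 1.5760168020049266 from nominal pivot 1.546663134578155
near-left corner [[-75.54284791 109.74866374]]
```

```bash
python3 -c "
from cell import env; print(env.finish_job())"
```

```text
the job is handed in; nothing more can be done
None
```

The pallet is seated flat on both pins and the latch is swung over its edge to about 1.56 rad by camera measurement. The gripper is clear and the job was handed in at about 21 s; no verdict was returned.

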